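# Find the box with the worn lid hinge and lock it out

## Task

One of the two grey boxes has a worn lid hinge that no longer holds its angle; find out which by lifting a lid by its handle to about half open (45 degrees) and letting go. Then lock the worn box out of use: its lid shut, and the steel pull pin from the parking block pushed fully home, down through the hole in the lid's tab and the lug below it. Leave the sound box's lid standing about half open by itself.

Things in the scene. Friction and masses are not known exactly. Their poses are not given: they have to be found in the camera images.
- case_a: one of two identical-looking grey plastic boxes with aluminium lids, fixed to the desk (the other is case_b; which of the two has the worn hinge is not told and their places are swapped at random). 150 x 150 mm, 90 mm high to the rim, lid 6 mm thick above that (top 96 mm). Origin: centre of its underside on the desk; z up, -x is its front (towards the robot at yaw 0), lid hinged along the back top edge
- case_b: one of two identical-looking grey plastic boxes with aluminium lids, fixed to the desk (the other is case_a; which of the two has the worn hinge is not told and their places are swapped at random). 150 x 150 mm, 90 mm high to the rim, lid 6 mm thick above that (top 96 mm). Origin: centre of its underside on the desk; z up, -x is its front (towards the robot at yaw 0), lid hinged along the back top edge
- lid_a (a joint): lid angle of case_a in rad: 0 shut, grows as the front edge rises, 0.79 is half open (45 degrees), stop at 1.75. A sound hinge stays by friction where the lid is left (about 4 to 6 N at the handle lifts it); a worn one lets the lid drop shut
- lid_b (a joint): lid angle of case_b in rad: 0 shut, grows as the front edge rises, 0.79 is half open (45 degrees), stop at 1.75. A sound hinge stays by friction where the lid is left (about 4 to 6 N at the handle lifts it); a worn one lets the lid drop shut
- lid_a_handle (a point): centre of the bar handle on the lid of case_a, moves with the lid: round steel bar 10 mm thick, 76 mm long along the box's y, standing clear of the lid on two posts, 66 mm free between the posts; bar centre 34 mm above the lid's top (130 mm above the desk when shut), 12 mm behind the lid's front edge, 25 mm to the box's -y side of its middle. Relative to the hinge axis it lies 138 mm forward and 40 mm up (lid shut)
- lid_b_handle (a point): centre of the bar handle on the lid of case_b, moves with the lid: round steel bar 10 mm thick, 76 mm long along the box's y, standing clear of the lid on two posts, 66 mm free between the posts; bar centre 34 mm above the lid's top (130 mm above the desk when shut), 12 mm behind the lid's front edge, 25 mm to the box's -y side of its middle. Relative to the hinge axis it lies 138 mm forward and 40 mm up (lid shut)
- lid_a_hinge (a point): middle of the hinge axis of case_a (axis along the box's y), at the top of the back wall, 90 mm above the desk
- lid_b_hinge (a point): middle of the hinge axis of case_b (axis along the box's y), at the top of the back wall, 90 mm above the desk
- case_a_hole (a point): centre of the lock hole at the top of the steel lug on the front of case_a, 88 mm above the desk, 24 mm ahead of the front wall, 45 mm to the box's +y side. Through hole 15 mm in diameter, lug 10 mm thick; with the lid shut the lid's tab (6 mm thick, underside 90 mm, top 96 mm above the desk) lies over it with an equal hole in line. Free space below the lug
- case_b_hole (a point): centre of the lock hole at the top of the steel lug on the front of case_b, 88 mm above the desk, 24 mm ahead of the front wall, 45 mm to the box's +y side. Through hole 15 mm in diameter, lug 10 mm thick; with the lid shut the lid's tab (6 mm thick, underside 90 mm, top 96 mm above the desk) lies over it with an equal hole in line. Free space below the lug
- pin_center (a point): centre, half-way up, of the steel pull pin, 91 mm long over all: shank 12 mm in diameter and 45 mm long, its lowest 10 mm tapered to a 5 mm tip, a flange 26 mm across and 5 mm thick, then a round ribbed grip 20 mm in diameter and 41 mm long at the top. z points up along the pin. This point is 45.5 mm above the tip; the middle of the grip is 25 mm above this point. It starts upright in the parking block, flange resting on the block's top, 50 mm above the desk. Mass 90 g
- pin_tip (a point): lower tip of the pin, z up along the pin. When fully home in a box, the flange rests on the lid's tab and the tip is 51 mm above the desk
- park: parking block: aluminium, 70 x 60 mm, 50 mm high, fixed, with a 16 mm hole in which the pin stands. Origin: centre of its underside
- pin: the pull pin as a body; origin at its lower tip (same point as pin_tip)

How it is judged:
On the way, in this order (a step that is already met when the one before it is completed fails the run):
1. a lid that was raised is let go (up by more than 0.3 rad and untouched) (((value of joint lid_a above 0.3 rad and contact force between each of the fingers, the arm and case_a below 0.3 N) or (value of joint lid_b above 0.3 rad and contact force between each of the fingers, the arm and case_b below 0.3 N))), for 0.02 s.
2. the pin is fully home through the tab and lug of a box whose lid is shut (((horizontal distance between pin_tip and case_a_hole below 0.006 m and height (world z) of pin_tip below 0.058 m and angle between pin_tip's own z axis and vertical below 0.15 rad and value of joint lid_a below 0.04 rad) or (horizontal distance between pin_tip and case_b_hole below 0.006 m and height (world z) of pin_tip below 0.058 m and angle between pin_tip's own z axis and vertical below 0.15 rad and value of joint lid_b below 0.04 rad))), for 0.2 s.
At the end, for the whole second after the job is handed in: The sound box's lid stands still by itself at 30 to 60 degrees (0.52 to 1.05 rad). The worn box's lid is shut (under 0.04 rad) and the pin stands in its lock hole, released and upright (within 0.15 rad), tip within 6 mm of the hole's axis and under 58 mm above the desk (((value of joint lid_a between 0.52 and 1.05 rad and velocity of joint lid_a between -0.03 and 0.03 rad/s and horizontal distance between pin_tip and case_b_hole below 0.006 m and height (world z) of pin_tip below 0.058 m and angle between pin_tip's own z axis and vertical below 0.15 rad and value of joint lid_b below 0.04 rad) or (value of joint lid_b between 0.52 and 1.05 rad and velocity of joint lid_b between -0.03 and 0.03 rad/s and horizontal distance between pin_tip and case_a_hole below 0.006 m and height (world z) of pin_tip below 0.058 m and angle between pin_tip's own z axis and vertical below 0.15 rad and value of joint lid_a below 0.04 rad)) and linear speed of pin below 0.02 m/s); the robot touches nothing.
It also fails if it takes over 72 s, if anything falls off the work surface, if the arm or the gripper's body presses on something with over 40 N, if the wrist force passes 120 N, or if a joint passes its speed limit or range.

## Robot

A 7-joint arm with a two-finger parallel gripper is mounted at the origin on a cart in front of the work surface, level with it; the furniture and walls round the work are solid. World frame = base frame: x ahead of the robot, y to its left, z up, the work surface at z = 0. Lengths are in m, angles in rad, forces in N, time in s.
With the tool pointing down it reaches from about 0.425 to 0.925 m from the base axis. Payload 6.8 kg.
Tool frame: the origin (TCP) lies midway between the tips of the shut fingers; the grasp point (between the pads) lies 19 mm behind it; x points along the fingers, y is the direction in which the jaws open and shut, and the axes are right-handed (so a half turn about x gives the same grasp; the last joint's range is limited). The gripper opens to 85 mm and grips with 20 to 120 N. Pads are 22 mm wide; open, the fingers measure 114 mm over their backs; the gripper's body (76 mm by 85 mm) begins 54 mm behind the grasp point. The pads swing forward as they close: fully open they stand 13 mm farther back than shut.
Start: joints at [-1.357, 0.477, 0.022, 1.555, -0.011, 1.109, -0.083], TCP at [0.213, 0.64, 0.231] pointing down, gripper open.
Joint ranges: [-2.96, 2.96], [-0.34, 2.1], [-1.41, 1.46], [0.24, 2.44], [-1.37, 4.51], [0.17, 1.92], [-2.96, 2.96]. Speed limits (rad/s): [2.39, 2.39, 3.14, 3.14, 3.14, 3.14, 3.14].

## Interface

Orientations are given as a rotation vector (axis times angle).
In Python, from bench import r gives the robot as it stands.
- The arm moves only by the tool carry_out, never from a script. Its argument "targets" is one flat list of numbers, 7 for each row, row after row: the finger opening in m, from 0 to 0.0854, then the shift along the tool's x, y, z in m, then the turn, a rotation vector about the tool's x, y, z in units of 5 degrees (1.0 is 5 degrees). A call has 1 to 12 rows; each row is the pose to reach, as a shift and turn from the pose measured when the call began, along the tool's axes at that moment; what a row does not reach only later rows make up. A row lasts 1/8 s, in which the tool goes at most 62.5 mm and 10.7 degrees, less where a joint would pass 70% of its speed; a pose out of reach is approached as far as the arm can. A call with a gripper value outside its range is refused whole. The fingers move at their own pace and stop on an object; "squeeze" is the grip in N (left out, the last holds). Time passes only in rows, so rows that repeat a pose let the fingers close. It gives the time, the measured TCP pose, the force and the opening at its end, in the units of the state.
- r.get_obs(): the state, without advancing time (a new reading comes with each control period).
- r.grab_frame(name): name is "scene" or "side" or "wrist"; returns the picture (480x640x3 uint8, blue, green, red); there is no depth.
- r.camera_info(name): a dict with "fx", "fy", "cx", "cy" (pixels), "xyz" and "orientation" of the camera in the world. Camera axes: x right, y up, looking along -z (the intrinsics and any distortion apply to the point x, -y, -z); pixel columns grow to the right and rows downward; lengths in m; the calibration is good to about 2 mm. The wrist camera is an equidistant fisheye: a pixel r from the principal point sees the ray r / f radians off the axis. A picture is of the moment at which its call begins: read the wrist's pose just before it. camera_info takes no time and is no camera call; for the wrist camera it gives the pose at the moment of the call.
- r.hand_in(): hands the job in, once; it reports no verdict.
The state is a dict: "clock": time; "joints": joint angles; "qvel": joint speeds; "tau": joint torques, N m; "tcp_pos": TCP position; "orientation": TCP orientation; "contact_force": force on the tool from outside, world axes, zero at the start; "moment": the same for the moment, N m; "grip_width": finger opening in m.
Only numpy, scipy, OpenCV 4.12 (cv2) and the standard library are available. Lean on these libraries where they do the work, as an engineer would, in place of code of your own. Each camera call takes 0.05 s, during which the arm holds its last target. There are 200 camera calls.

## Working session

There is one attempt and no reset: what is moved stays moved. The work goes in short steps, Python scripts to look and compute and a tool call to move; the robot and the scene stay as the last step left them, time stands still between calls to the robot, and variables do not carry over. Pictures are saved under pics/ and viewed, about 8 in all and at most 12, crops included, and the job is handed in when it is done.

Besides the shell and the picture viewer there is one more tool, called after "Call:" in YAML: its name, and indented under it one key for each argument. carry_out: Moves the arm, as the interface text tells. Its arguments: {"type":"object","properties":{"targets":{"type":"array","items":{"type":"number"}},"squeeze":{"type":"number"}},"required":["targets"]}

```bash
mkdir -p pics; cat > /dev/null
python3 - <<'E'
from bench import r
import cv2
o=r.get_obs()
for k,v in o.items(): print(k,v)
for n in("scene","side","wrist"):
    print(n,r.camera_info(n)); cv2.imwrite(f"pics/{n}0.png",r.grab_frame(n))
E
```

```text
clock 0.0
joints [-1.35709861  0.47782725  0.02236947  1.55645891 -0.01152796  1.10929531
 -0.08310124]
qvel [-0.00020367 -0.00151232 -0.00044823  0.00053945  0.0005937   0.000382
 -0.00077207]
tau [-2.49026562e-04 -5.96451688e+01  1.60731923e+00 -2.81199092e+01
  1.23410838e-02  9.42846760e-03 -2.69296879e-05]
tcp_pos [0.21331966 0.63977689 0.23030493]
orientation [ 0.25110244  1.55617201 -0.25402278]
contact_force [-0.53433262  0.54991769 -0.69033801]
moment [-0.00601665  0.0746046  -0.00872526]
grip_width 0.08547272452085579
scene {'fx': 479.30446734396645, 'fy': 479.30446734396645, 'cx': 316.1834178901917, 'cy': 233.3936255033608, 'xyz': array([ 0.13827724, -0.64577641,  0.47341844]), 'orientation': array([ 1.09902228, -0.3372612 , -0.51373123])}
side {'fx': 527.7546152385105, 'fy': 527.7546152385105, 'cx': 328.40377214320034, 'cy': 237.84920400072775, 'xyz': array([0.34458452, 0.75875894, 0.80646262]), 'orientation': array([ 0.18193298, -1.19197695, -2.59356281])}
wrist {'fx': 371.64829954431775, 'fy': 371.64829954431775, 'cx': 323.20371879875916, 'cy': 232.92187512616553, 'xyz': array([0.1445989 , 0.66247504, 0.3736871 ]), 'orientation': array([-0.25193137, -0.17877557,  1.24029538])}
```

View pics/scene0.png

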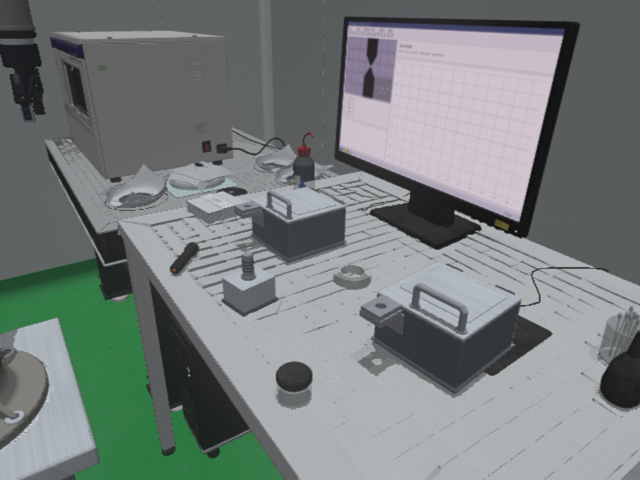

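View pics/side0.png

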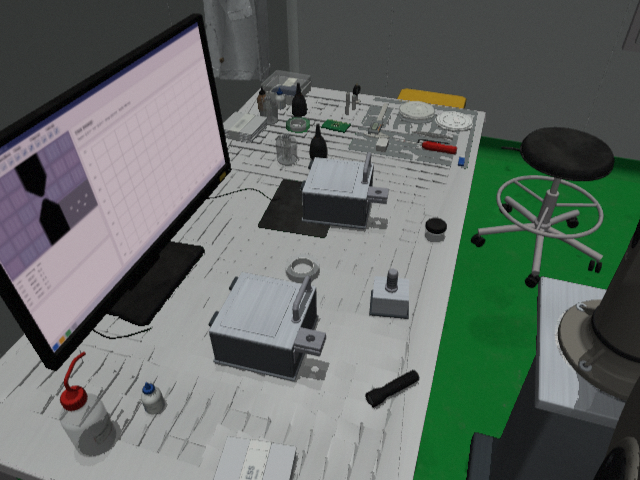

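The scene view shows the near (right) box at about (440,320), the far (left) box at (300,220) and the pin in its block at (248,280). The side view shows the same boxes at (265,330) and (340,190), with the block at (390,295). I'll zoom in to pick exact points.

Run:
```python
import cv2,numpy as np
s=cv2.imread("pics/scene0.png");d=cv2.imread("pics/side0.png")
def c(im,x,y,w=133,h=100): return cv2.resize(im[y:y+h,x:x+w],(400,300),interpolation=cv2.INTER_CUBIC)
# scale 400/w
out=np.vstack([np.hstack([c(s,355,255,176,132),c(s,220,180)]),np.hstack([c(d,205,270),c(d,290,145)])])
cv2.imwrite("pics/z.png",out)
```

```text
(no output)
```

View pics/z.png

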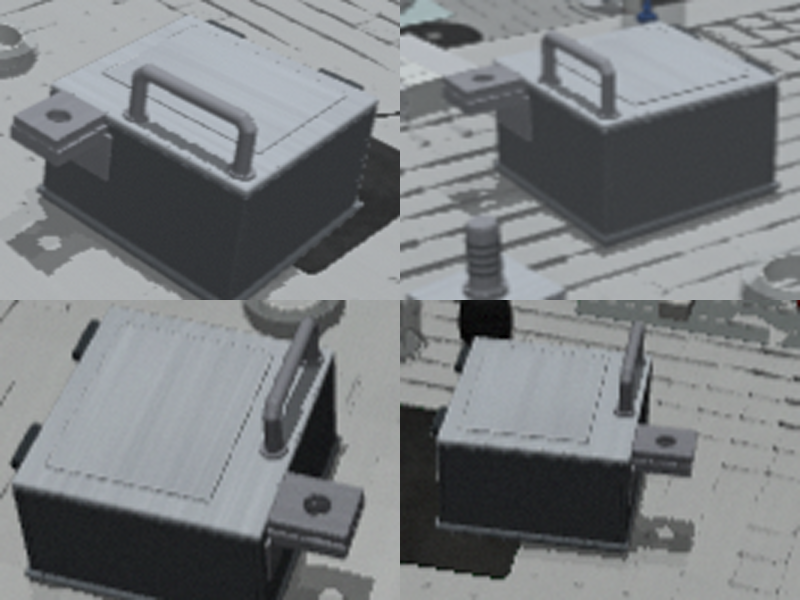

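```bash
cat > h.py <<'E'
import numpy as np
from scipy.spatial.transform import Rotation as R
from scipy.optimize import least_squares
def proj(ci,P):
    P=np.atleast_2d(P); q=(P-ci['xyz'])@R.from_rotvec(ci['orientation']).as_matrix()
    q=q*[1,-1,-1]
    if ci.get('fish'):
        rho=np.hypot(q[:,0],q[:,1]); th=np.arctan2(rho,q[:,2]); s=np.divide(th,rho)
    else: s=1/q[:,2]
    return np.c_[ci['cx']+ci['fx']*q[:,0]*s, ci['cy']+ci['fy']*q[:,1]*s]
def fit(obs,model,x0):
    # obs: list of (ci, local point, pixel)
    def f(p): return np.concatenate([proj(c,model(p,np.array(l)))[0]-np.array(u) for c,l,u in obs])
    s=least_squares(f,x0,loss='soft_l1'); return s.x,f(s.x).reshape(-1,2)
def box(p,l): 
    c,s=np.cos(p[2]),np.sin(p[2]); return np.array([p[0]+c*l[0]-s*l[1],p[1]+s*l[0]+c*l[1],l[2]])
FM,BM,FP,BP=[(-.075,-.075,.096),(.075,-.075,.096),(-.075,.075,.096),(.075,.075,.096)]
HO=(-.099,.045,.096)
E
python3 - <<'E'
from h import *
from bench import r
S,D=r.camera_info("scene"),r.camera_info("side")
p=lambda o,k,x,y:(o[0]+x*k,o[1]+y*k)
a=.44;b=.3325
def p1(x,y):return p((355,255),a,x,y)
def p2(x,y):return p((220,180),b,x,y)
def p3(x,y):return p((205,270),b,x,y-300)
def p4(x,y):return p((290,145),b,x,y-300)
right=[(S,FM,p1(247,195)),(S,BM,p1(377,100)),(S,FP,p1(55,82)),(S,BP,p1(190,15)),(S,HO,p1(60,116)),
 (D,FP,p4(233,458)),(D,BP,p4(40,443)),(D,BM,p4(77,338)),(D,HO,p4(265,441))]
left=[(S,FM,p2(208,130)),(S,BM,p2(377,75)),(S,FP,p2(100,65)),(S,HO,p2(85,77)),
 (D,FP,p3(268,541)),(D,BP,p3(15,487)),(D,BM,p3(128,310)),(D,FM,p3(333,355)),(D,HO,p3(318,505))]
for n,o,x0 in(("right",right,(.6,-.25,0)),("left",left,(.6,.15,0))):
    x,e=fit(o,box,x0); print(n,x.round(4),'hole',box(x,HO).round(4),'handle',box(x,(-.063,-.025,.13)).round(4)); print(e.round(1).tolist())
x,e=fit([(S,0,(247.6,253.8)),(D,0,(392,272))],lambda p,l:np.array([p[0],p[1],.096]),(.45,.05)); print('pin',x,e)
o=r.get_obs(); print(R.from_rotvec(o['orientation']).as_matrix().round(3))
w=r.camera_info('wrist');M=R.from_rotvec(o['orientation']).as_matrix();print('cam in tool',(w['xyz']-o['tcp_pos'])@M)
E
```

```text
right [ 0.6351 -0.254   0.1247] hole [ 0.5313 -0.2217  0.096 ] handle [ 0.5757 -0.2867  0.13  ]
[[0.5, -1.3], [2.8, -0.7], [-2.1, 0.2], [-0.0, -0.9], [-0.3, -0.3], [0.2, 0.6], [-0.2, -1.7], [0.5, -1.0], [1.6, -0.2]]
left [0.6428 0.1881 0.0642] hole [0.5411 0.2266 0.096 ] handle [0.5815 0.1591 0.13  ]
[[-1.0, -2.4], [0.7, -0.5], [-3.3, -2.8], [-1.1, -0.3], [-0.7, -0.8], [-0.6, -0.2], [-6.3, -1.0], [1.1, -2.2], [1.4, 0.0]]
pin [0.44585072 0.02785705] [[ 0.35082888 -1.45318502]
 [ 0.74136677 -0.09611802]]
[[-0.     0.316  0.949]
 [-0.001  0.949 -0.316]
 [-1.    -0.001  0.   ]]
cam in tool [-0.14327176 -0.00049618 -0.07232849]
```

View pics/wrist0.png

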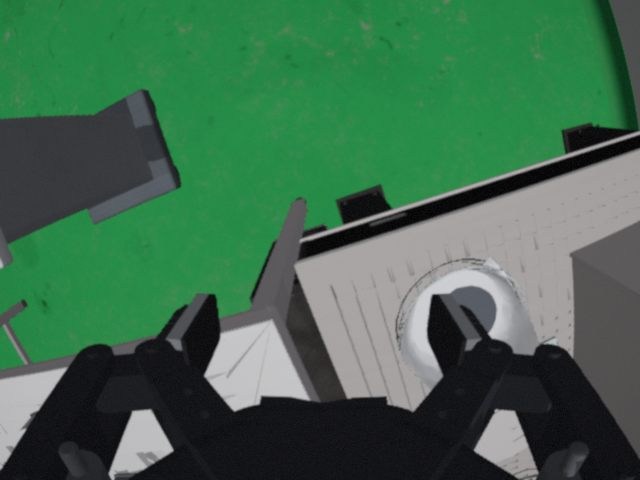

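The boxes are located to a few mm: left at (0.643, 0.188, yaw 0.06), right at (0.635, -0.254, yaw 0.12), and the pin at (0.446, 0.028). The wrist view shows only floor and the desk corner. Next I'll go above the left box's handle and refine with the wrist camera.

```bash
cat >> h.py <<'E'
def go(o,pos,yaw,pitch=0):
    "shift and turn (5deg units) to TCP pos, pointing down, tool y = (cos yaw, sin yaw)"
    M=R.from_rotvec(o['orientation']); x=np.array([0,0,-1.]); y=np.array([np.cos(yaw),np.sin(yaw),0])
    T=R.from_matrix(np.c_[x,y,np.cross(x,y)])
    print('shift',M.inv().apply(np.array(pos)-o['tcp_pos']).round(4),'turn',((M.inv()*T).as_rotvec(degrees=True)/5).round(3))
E
python3 - <<'E'
from h import *
from bench import r
o=r.get_obs(); go(o,(.5815,.159,.26),.064)
E
```

```text
shift [-0.0289 -0.3399  0.5013] turn [1.358e+01 1.100e-02 1.300e-02]
```

Call:
carry_out:
  targets: [0.07,-0.03,-0.34,0.501,13.6,0,0,0.07,-0.03,-0.34,0.501,13.6,0,0,0.07,-0.03,-0.34,0.501,13.6,0,0,0.07,-0.03,-0.34,0.501,13.6,0,0,0.07,-0.03,-0.34,0.501,13.6,0,0,0.07,-0.03,-0.34,0.501,13.6,0,0,0.07,-0.03,-0.34,0.501,13.6,0,0,0.07,-0.03,-0.34,0.501,13.6,0,0,0.07,-0.03,-0.34,0.501,13.6,0,0,0.07,-0.03,-0.34,0.501,13.6,0,0,0.07,-0.03,-0.34,0.501,13.6,0,0,0.07,-0.03,-0.34,0.501,13.6,0,0]

```text
clock: 1.65
tcp_pos: [0.5806, 0.1596, 0.2607]
orientation: [1.162, 1.238, -1.165]
contact_force: [-0.2, 0.1, -0.4]
grip_width: 0.0701
```

Run:
```python
from h import *
from bench import r
import cv2
o=r.get_obs(); w=r.camera_info("wrist"); im=r.grab_frame("wrist"); w['fish']=1
print(o['clock'],o['tcp_pos'],o['joints'].round(2))
go(o,(.5815,.159,.26),.064)
X=(.6428,.1881,.0642)
for l in(FM,BM,FP,BP,HO,(-.063,-.063,.13),(-.063,.013,.13)):
    u=proj(w,box(X,l))[0]; print(l,u.round(1)); cv2.circle(im,tuple(int(v) for v in u.round()),3,(0,0,255),1)
cv2.imwrite("pics/w1.png",im)
```

```text
1.65 [0.58061666 0.15957604 0.26065448] [-0.73  0.35  0.47  1.73 -0.17  1.11 -0.15]
shift [0.0007 0.0008 0.0006] turn [-0.017  0.012  0.016]
(-0.075, -0.075, 0.096) [311.1 265.8]
(0.075, -0.075, 0.096) [471.4 264. ]
(-0.075, 0.075, 0.096) [309.7  92.1]
(0.075, 0.075, 0.096) [484.1 100.4]
(-0.099, 0.045, 0.096) [280.7 128.7]
(-0.063, -0.063, 0.13) [324.7 267.6]
(-0.063, 0.013, 0.13) [324.6 171.7]
```

View pics/w1.png

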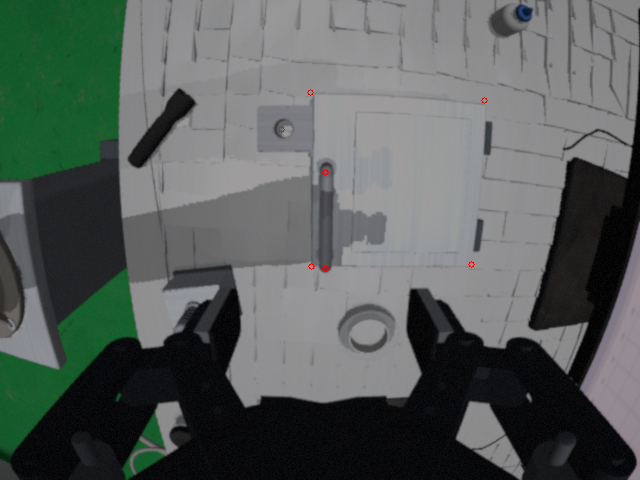

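The predicted points lie within about 4 px of the picture: the hole is seen at (285,128) against (281,129) predicted, and the handle matches. The box is therefore about 2 mm farther in x. I'll descend and grip the bar.

Call:
carry_out:
  targets: [0.07,0.06,0.002,0.0,0,0,0,0.07,0.11,0.002,0.0,0,0,0,0.07,0.149,0.002,0.0,0,0,0,0.07,0.149,0.002,0.0,0,0,0,0.0,0.149,0.002,0.0,0,0,0,0.0,0.149,0.002,0.0,0,0,0,0.0,0.149,0.002,0.0,0,0,0,0.0,0.149,0.002,0.0,0,0,0,0.0,0.149,0.002,0.0,0,0,0]
  squeeze: 30

```text
clock: 2.82
tcp_pos: [0.5823, 0.1606, 0.1129]
orientation: [1.162, 1.239, -1.163]
contact_force: [-3.0, 0.4, 6.6]
grip_width: 0.0085
```

Run:
```python
from h import *
from bench import r
o=r.get_obs(); print(o['tcp_pos'],o['grip_width'],o['contact_force'])
M=R.from_rotvec(o['orientation']); ux=np.array([np.cos(.064),np.sin(.064),0])
for t in np.linspace(0,.82,9)[1:]:
    f=.138*np.cos(t)-.04*np.sin(t);u=.138*np.sin(t)+.04*np.cos(t)
    d=ux*(.138-f)+np.array([0,0,u-.04]); print(round(t,2),M.inv().apply(d).round(4))
```

```text
[0.5822854  0.16063524 0.1128956 ] 0.008532958804899089 [-3.01727584  0.4049276   6.59593291]
0.1 [-0.0139  0.0048 -0.    ]
0.2 [-0.0273  0.011  -0.    ]
0.31 [-0.0399  0.0185 -0.    ]
0.41 [-0.0517  0.0273 -0.    ]
0.51 [-0.0626  0.0373 -0.    ]
0.62 [-0.0723  0.0483 -0.    ]
0.72 [-0.0809  0.0602 -0.    ]
0.82 [-0.0883  0.073  -0.    ]
```

Call:
carry_out:
  targets: [0.0,-0.014,0.005,0,0,0,0,0.0,-0.027,0.011,0,0,0,0,0.0,-0.04,0.0185,0,0,0,0,0.0,-0.052,0.027,0,0,0,0,0.0,-0.0625,0.037,0,0,0,0,0.0,-0.072,0.048,0,0,0,0,0.0,-0.081,0.06,0,0,0,0,0.0,-0.088,0.073,0,0,0,0,0.0,-0.088,0.073,0,0,0,0,0.0,-0.088,0.073,0,0,0,0]

```text
clock: 4.08
tcp_pos: [0.6568, 0.1644, 0.2034]
orientation: [1.164, 1.237, -1.161]
contact_force: [-5.6, -2.9, 8.6]
grip_width: 0.0088
```

Call:
carry_out:
  targets: [0.06,0,0,0,0,0,0,0.06,0,0,0,0,0,0,0.06,0,0,0,0,0,0,0.06,0,0,0,0,0,0,0.06,0,0,0,0,0,0]

```text
clock: 4.7
tcp_pos: [0.6569, 0.1644, 0.2034]
orientation: [1.164, 1.237, -1.161]
contact_force: [-0.1, 0.2, -0.2]
grip_width: 0.0598
```

Run:
```python
from h import *
from bench import r
import cv2
for n in("scene","wrist"): cv2.imwrite(f"pics/{n}2.png",r.grab_frame(n))
a=cv2.imread("pics/scene2.png")[150:300,180:380];b=cv2.imread("pics/wrist2.png")
cv2.imwrite("pics/c2.png",np.hstack([cv2.resize(a,(400,300),interpolation=2),cv2.resize(b,(400,300))]))
```

```text
(no output)
```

View pics/c2.png

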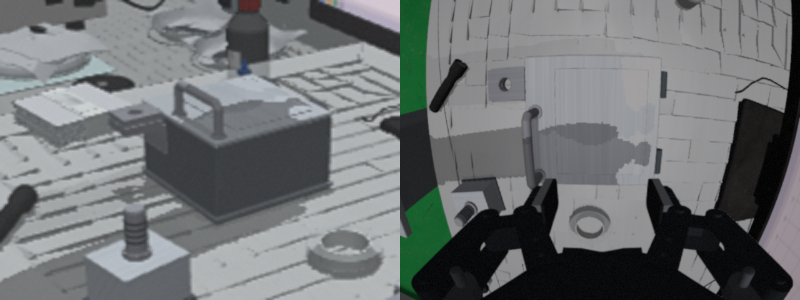

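The left lid has dropped shut again, so the left box is the worn one. Next is the right, sound box.

Run:
```python
from h import *
from bench import r
o=r.get_obs(); go(o,(.577,-.2867,.26),.125)
```

```text
shift [-0.0569 -0.1079  0.4452] turn [-0.714 -0.002 -0.023]
```

Call:
carry_out:
  targets: [0.07,-0.057,-0.02,0.02,0,0,0,0.07,-0.057,-0.108,0.445,-0.7,0,0,0.07,-0.057,-0.108,0.445,-0.7,0,0,0.07,-0.057,-0.108,0.445,-0.7,0,0,0.07,-0.057,-0.108,0.445,-0.7,0,0,0.07,-0.057,-0.108,0.445,-0.7,0,0,0.07,-0.057,-0.108,0.445,-0.7,0,0,0.07,-0.057,-0.108,0.445,-0.7,0,0,0.07,-0.057,-0.108,0.445,-0.7,0,0,0.07,-0.057,-0.108,0.445,-0.7,0,0,0.07,-0.057,-0.108,0.445,-0.7,0,0,0.07,-0.057,-0.108,0.445,-0.7,0,0]

```text
clock: 6.3
tcp_pos: [0.5775, -0.2849, 0.26]
orientation: [1.117, 1.265, -1.114]
contact_force: [0.5, -0.0, -0.5]
grip_width: 0.0696
```

Run:
```python
from h import *
from bench import r
import cv2
o=r.get_obs(); w=r.camera_info("wrist"); im=r.grab_frame("wrist"); w['fish']=1
print(o['clock'],o['tcp_pos'],o['joints'].round(2))
X=(.6351,-.254,.1247)
go(o,(*box(X,(-.063,-.025,.13))[:2],.112),.125)
for l in(FM,BM,FP,BP,HO,(-.063,-.063,.13),(-.063,.013,.13)):
    u=proj(w,box(X,l))[0]; cv2.circle(im,tuple(int(v) for v in u.round()),3,(0,0,255),1)
cv2.imwrite("pics/w3.png",im)
```

```text
6.3 [ 0.57747592 -0.28490275  0.26002062] [-0.04  0.44  0.56  1.63 -0.25  1.14  0.71]
shift [ 0.148  -0.0023  0.0016] turn [ 0.014 -0.007 -0.024]
```

View pics/w3.png

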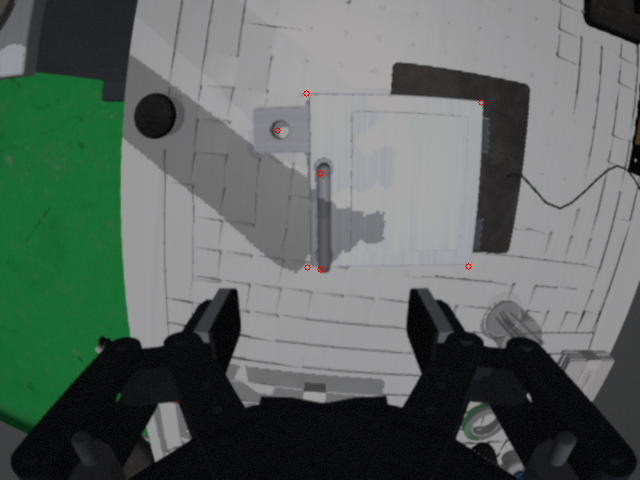

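The bar is at (323, 165–270), about 2 px right of the prediction. I'll grip and lift.

Call:
carry_out:
  targets: [0.07,0.06,-0.001,0.002,0,0,0,0.07,0.11,-0.001,0.002,0,0,0,0.07,0.149,-0.001,0.002,0,0,0,0.07,0.149,-0.001,0.002,0,0,0,0.0,0.149,-0.001,0.002,0,0,0,0.0,0.149,-0.001,0.002,0,0,0,0.0,0.149,-0.001,0.002,0,0,0,0.0,0.149,-0.001,0.002,0,0,0,0.0,0.149,-0.001,0.002,0,0,0]
  squeeze: 30

```text
clock: 7.48
tcp_pos: [0.5786, -0.2874, 0.1125]
orientation: [1.118, 1.262, -1.112]
contact_force: [2.3, 0.8, 6.7]
grip_width: 0.0088
```

Call:
carry_out:
  targets: [0.0,-0.014,0.005,0,0,0,0,0.0,-0.027,0.011,0,0,0,0,0.0,-0.04,0.0185,0,0,0,0,0.0,-0.052,0.027,0,0,0,0,0.0,-0.0625,0.037,0,0,0,0,0.0,-0.072,0.048,0,0,0,0,0.0,-0.081,0.06,0,0,0,0,0.0,-0.087,0.07,0,0,0,0,0.0,-0.087,0.07,0,0,0,0,0.0,-0.087,0.07,0,0,0,0,0.0,-0.087,0.07,0,0,0,0]

```text
clock: 8.85
tcp_pos: [0.6478, -0.2784, 0.2025]
orientation: [1.119, 1.262, -1.111]
contact_force: [-6.9, 2.0, 8.5]
grip_width: 0.0085
```

Call:
carry_out:
  targets: [0.06,0,0,0,0,0,0,0.06,0,0,0,0,0,0,0.06,0,0,0,0,0,0,0.06,0,0,0,0,0,0,0.06,-0.04,0,0,0,0,0,0.06,-0.08,0,0,0,0,0,0.06,-0.08,0,0,0,0,0]

```text
clock: 9.72
tcp_pos: [0.6489, -0.2798, 0.2865]
orientation: [1.12, 1.255, -1.108]
contact_force: [0.5, -0.4, -0.2]
grip_width: 0.06
```

Run:
```python
from h import *
from bench import r
o=r.get_obs();print(o['clock'],o['tcp_pos'])
go(o,(.446,.028,.24),.064)
import cv2
a=r.grab_frame("scene")[210:390,340:580];b=r.grab_frame("wrist")
cv2.imwrite("pics/c4.png",np.hstack([cv2.resize(a,(400,300),interpolation=2),cv2.resize(b,(400,300))]))
```

```text
9.725 [ 0.64885075 -0.27978584  0.2865253 ]
shift [ 0.0434 -0.1631 -0.331 ] turn [ 0.711  0.034 -0.14 ]
```

View pics/c4.png

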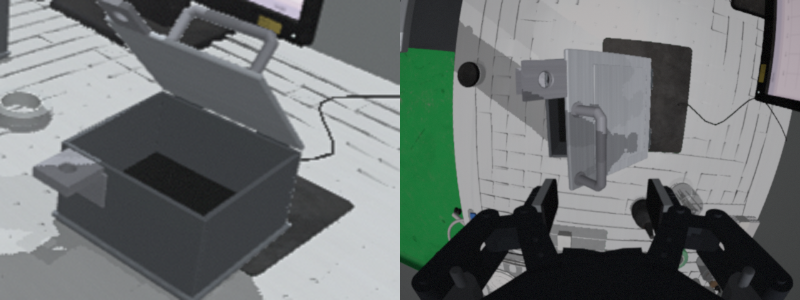

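The right lid stands by itself at about 45°, so that box is sound. Now to a point above the pin.

Call:
carry_out:
  targets: [0.06,0.0,-0.163,-0.331,0.7,0,-0.14,0.06,0.0,-0.163,-0.331,0.7,0,-0.14,0.06,0.0,-0.163,-0.331,0.7,0,-0.14,0.06,0.0,-0.163,-0.331,0.7,0,-0.14,0.06,0.02,-0.163,-0.331,0.7,0,-0.14,0.06,0.043,-0.163,-0.331,0.7,0,-0.14,0.06,0.043,-0.163,-0.331,0.7,0,-0.14,0.06,0.043,-0.163,-0.331,0.7,0,-0.14,0.06,0.043,-0.163,-0.331,0.7,0,-0.14]

```text
clock: 10.95
tcp_pos: [0.4451, 0.0283, 0.2387]
orientation: [1.16, 1.241, -1.166]
contact_force: [-0.3, 1.0, 0.4]
grip_width: 0.0601
```

Run:
```python
from h import *
from bench import r
import cv2
o=r.get_obs(); w=r.camera_info("wrist"); im=r.grab_frame("wrist"); w['fish']=1
print(o['clock'],o['tcp_pos'],o['joints'].round(2)); go(o,(.446,.028,.09),.064)
for z in(.096,.055): print(proj(w,(.446,.028,z)))
u=proj(w,(.446,.028,.096))[0]; x,y=[max(0,int(v)-80) for v in u]; y=min(y,360)
print(x,y)
a=cv2.resize(im[y:y+120,x:x+160],(640,480),interpolation=2)
cv2.imwrite("pics/c5.png",a)
S,D=r.camera_info("scene"),r.camera_info("side")
cv2.imwrite("pics/s5.png",r.grab_frame("side"))
```

```text
10.95 [0.44510611 0.02831185 0.23874148] [-0.64  0.08  0.47  2.09 -0.04  0.99 -0.09]
shift [0.1487 0.0016 0.0003] turn [-0.011  0.005  0.055]
[[325.22036722 217.30084715]]
[[325.23414224 206.11340684]]
245 137
```

View pics/c5.png

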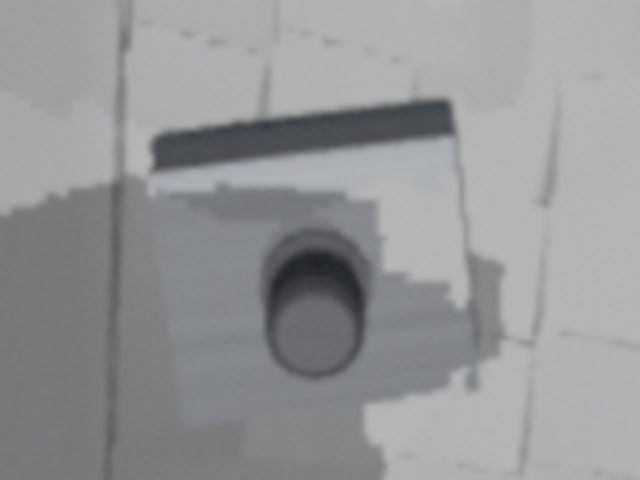

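The pin's top is at crop (314,333), which is pixel (323.5,220) in the full picture. That puts the pin at about (0.4447, 0.0257). I'll descend and grip it.

Call:
carry_out:
  targets: [0.055,0.06,-0.0005,0.0026,0,0,0,0.055,0.12,-0.0005,0.0026,0,0,0,0.055,0.165,-0.0005,0.0026,0,0,0,0.055,0.178,-0.0005,0.0026,0,0,0,0.055,0.178,-0.0005,0.0026,0,0,0,0.0,0.178,-0.0005,0.0026,0,0,0,0.0,0.178,-0.0005,0.0026,0,0,0,0.0,0.178,-0.0005,0.0026,0,0,0,0.0,0.178,-0.0005,0.0026,0,0,0,0.0,0.178,-0.0005,0.0026,0,0,0]
  squeeze: 60

```text
clock: 12.3
tcp_pos: [0.4451, 0.026, 0.0623]
orientation: [1.162, 1.24, -1.164]
contact_force: [-0.5, -0.3, 7.3]
grip_width: 0.0187
```

Call:
carry_out:
  targets: [0.0,-0.03,0,0,0,0,0,0.0,-0.07,0,0,0,0,0,0.0,-0.12,0,0,0,0,0,0.0,-0.15,0,0,0,0,0,0.0,-0.15,0,0,0,0,0,0.0,-0.15,0,0,0,0,0]

```text
clock: 13.05
tcp_pos: [0.4448, 0.026, 0.212]
orientation: [1.162, 1.241, -1.164]
contact_force: [-0.9, -0.4, -1.5]
grip_width: 0.0183
```

Run:
```python
from h import *
from bench import r
o=r.get_obs(); print(o['tcp_pos'],o['grip_width'],o['contact_force'])
go(o,(.5446,.2268,.21),.064)
```

```text
[0.44479521 0.02597411 0.21200596] 0.018291649954953856 [-0.94222911 -0.43724092 -1.47060191]
shift [ 0.002   0.1123 -0.1941] turn [-0.008 -0.014  0.025]
```

The pin is held: grip width 18.3 mm, about its weight in force. Moving above the worn box's hole.

Call:
carry_out:
  targets: [0.0,0.0,0.112,-0.194,0,0,0,0.0,0.0,0.112,-0.194,0,0,0,0.0,0.0,0.112,-0.194,0,0,0,0.0,0.0,0.112,-0.194,0,0,0,0.0,0.027,0.112,-0.194,0,0,0,0.0,0.027,0.112,-0.194,0,0,0,0.0,0.027,0.112,-0.194,0,0,0,0.0,0.027,0.112,-0.194,0,0,0]

```text
clock: 14.05
tcp_pos: [0.5447, 0.2262, 0.1858]
orientation: [1.164, 1.24, -1.163]
contact_force: [0.5, -0.5, -1.0]
grip_width: 0.0185
```

Run:
```python
from h import *
from bench import r
import cv2
o=r.get_obs(); w=r.camera_info("wrist"); im=r.grab_frame("wrist"); w['fish']=1
print(o['clock'],o['tcp_pos']); t=o['tcp_pos']
H=np.array([.5446,.2268,.096]); tip=t-[0,0,.057]
us=[proj(w,H)[0],proj(w,tip)[0],proj(w,t+[0,0,.034])[0]]; print(us)
ui=us[0]; x,y=int(ui[0])-60,int(ui[1])-50
a=cv2.resize(im[y:y+150,x:x+133],(532,600),interpolation=2)
D=r.camera_info("side"); d=r.grab_frame("side"); v=proj(D,H)[0]; vt=proj(D,tip)[0]; print(v,vt)
cx,cy=int(v[0])-30,int(v[1])-60; b=cv2.resize(d[cy:cy+100,cx:cx+44],(264,600),interpolation=2)
print((x,y),(cx,cy)); cv2.imwrite("pics/c6.png",np.hstack([a,b])); cv2.imwrite("pics/c6side.png",d)
```

```text
14.05 [0.54467727 0.22622941 0.18581539]
[array([323.32720661, 236.02509967]), array([323.30983948, 253.7351917 ]), array([322.88514648, 341.76747759])]
[310.19599021 337.74402837] [309.8718456  324.86087207]
(263, 186) (280, 277)
```

View pics/c6.png

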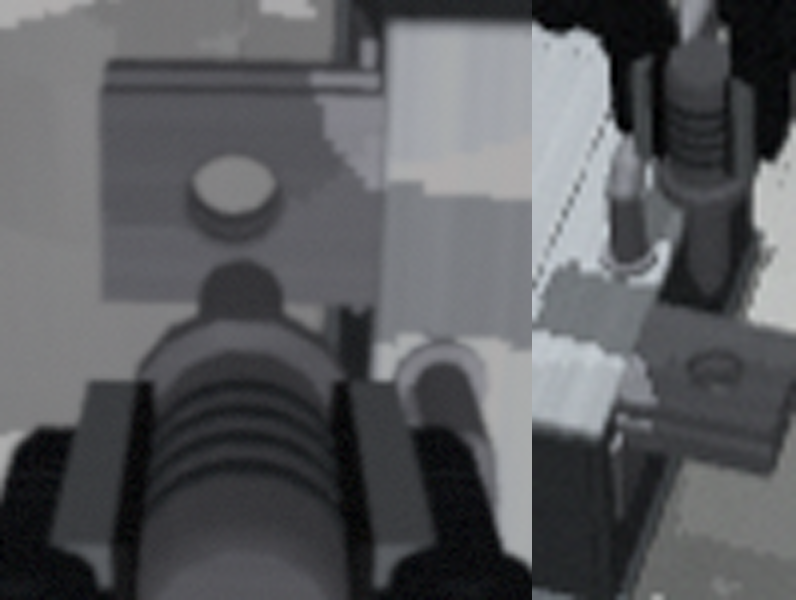

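The hole's rim is at crop (236,196), pixel (322,235), against (323.3,236) predicted. The tip is near (241,268), as predicted. So the correction is about -1 mm in x and +1.3 mm in y, then down in steps.

Call:
carry_out:
  targets: [0.0,0.0,-0.001,-0.0013,0,0,0,0.0,0.02,-0.001,-0.0013,0,0,0,0.0,0.032,-0.001,-0.0013,0,0,0,0.0,0.04,-0.001,-0.0013,0,0,0,0.0,0.045,-0.001,-0.0013,0,0,0,0.0,0.045,-0.001,-0.0013,0,0,0]

```text
clock: 14.9
tcp_pos: [0.5434, 0.2278, 0.1407]
orientation: [1.164, 1.24, -1.163]
contact_force: [0.5, -0.2, 0.1]
grip_width: 0.0187
```

Tip at about 84 mm with no contact force, so it is inside the tab hole. Continuing down.

Call:
carry_out:
  targets: [0.0,0.01,0,0,0,0,0,0.0,0.018,0,0,0,0,0,0.0,0.026,0,0,0,0,0,0.0,0.03,0,0,0,0,0,0.0,0.033,0,0,0,0,0,0.0,0.033,0,0,0,0,0]

```text
clock: 15.65
tcp_pos: [0.5433, 0.2278, 0.1083]
orientation: [1.164, 1.241, -1.163]
contact_force: [-2.5, -1.0, 6.0]
grip_width: 0.0184
```

Seated at z 0.108 with 6 N upward. I'll release it and retreat straight up.

Call:
carry_out:
  targets: [0.04,0,0,0,0,0,0,0.04,0,0,0,0,0,0,0.04,0,0,0,0,0,0,0.04,-0.03,0,0,0,0,0,0.04,-0.09,0,0,0,0,0,0.04,-0.14,0,0,0,0,0,0.04,-0.14,0,0,0,0,0,0.04,-0.14,0,0,0,0,0]

```text
clock: 16.65
tcp_pos: [0.5431, 0.2275, 0.2478]
orientation: [1.163, 1.241, -1.164]
contact_force: [0.4, -0.4, -0.5]
grip_width: 0.0402
```

Run:
```python
from h import *
from bench import r
import cv2
o=r.get_obs(); print(o['clock'],o['tcp_pos'],o['contact_force'])
S,D=r.camera_info("scene"),r.camera_info("side"); s=r.grab_frame("scene"); d=r.grab_frame("side")
H=(.5436,.2277)
for z in(.096,.101,.142): print(z,proj(S,(*H,z)),proj(D,(*H,z)))
X=(.637,-.254,.125)
for t in(.7,.8,.9):
  P=[]
  for f,y in((.15,-.075),(.15,.075)):
    u=.006; P.append(box(X,(.075-(f*np.cos(t)-u*np.sin(t)),y,.09+f*np.sin(t)+u*np.cos(t))))
  print(t,proj(S,P).round(1).tolist(),proj(D,P).round(1).tolist())
a=cv2.resize(s[155:275,200:360],(400,300),interpolation=2); b=cv2.resize(d[260:380,215:375],(400,300),interpolation=2)
e=cv2.resize(s[200:350,350:550],(400,300),interpolation=2); f=cv2.resize(d[100:220,280:440],(400,300),interpolation=2)
cv2.imwrite("pics/c7.png",np.vstack([np.hstack([a,b]),np.hstack([e,f])]))
```

```text
16.65 [0.54312336 0.22747021 0.24775995] [ 0.44172411 -0.36967884 -0.49746332]
0.096 [[247.98155465 204.87701829]] [[310.57969772 338.29069157]]
0.101 [[247.85932522 202.68819575]] [[310.5222863  336.40758936]]
0.142 [[246.83764002 184.392376  ]] [[310.03515522 320.42962665]]
0.7 [[494.1, 263.7], [400.6, 225.6]] [[360.6, 126.7], [351.1, 160.3]]
0.8 [[500.2, 253.5], [406.0, 217.0]] [[356.4, 122.3], [346.4, 155.6]]
0.9 [[506.5, 244.1], [411.7, 209.1]] [[351.6, 118.3], [341.1, 151.3]]
```

View pics/c7.png

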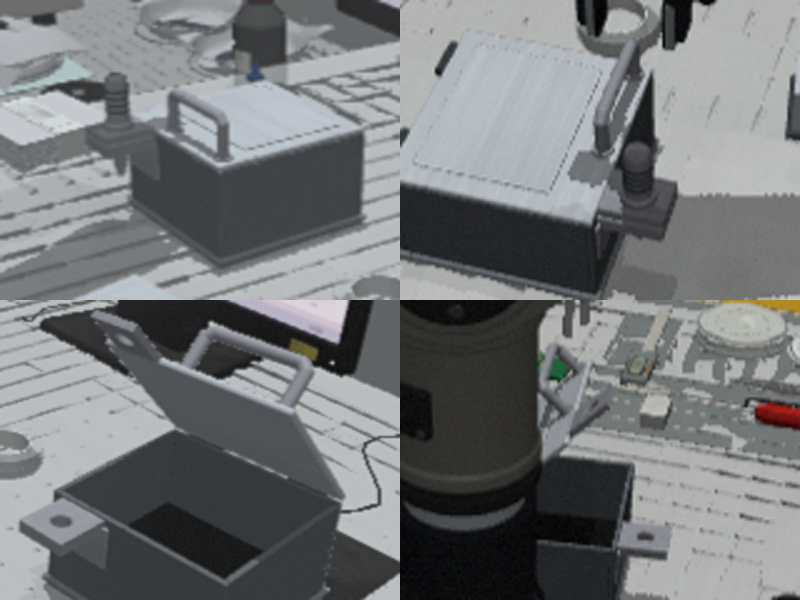

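The pin is home on the tab. Its top is seen at (246.4,184.6) in the scene view, against (246.8,184.4) predicted for fully home. The worn lid is shut. The right lid's front corner is at about (500,255), which matches 0.8 rad.

```bash
python3 -c "
from bench import r
print(r.hand_in())"
```

```text
the job is handed in; nothing more can be done
None
```

I handed the job in at about 17 s on the robot's clock, well inside the 72 s limit. No verdict was reported.

- **Which box is worn:** I lifted the left box's lid (y ≈ +0.19 m) to about 45° and let go, and it dropped shut, so that is the worn box. I lifted the right box's lid (y ≈ −0.25 m) to the same angle and it stayed up.
- **Locking it out:** I moved the pin from the parking block into the worn box's lock hole and pushed until the flange seated, at about 6 N. I then let go and backed off straight up.

**Last checks:**
- **Pin:** it stands upright with its flange on the tab. Its top is within 1 pixel of where it should be when fully home.
- **Worn lid:** it looks shut; I judged this from the pictures only.
- **Sound lid:** it stands at about 0.8 rad. This is a coarse reading by eye from one view, because the arm partly blocked the side camera.
- **Robot:** the gripper was clear, with only sensor-noise forces.

No check failed. My first position estimates were 1–3 mm off from the wrist camera's view, and I corrected them before gripping and inserting.

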